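# Clear the desk into the equipment drawer, release its slide, shut it and pin it

### The arm

A 6-joint arm with a two-finger parallel gripper is mounted at the origin on the work surface; the furniture and walls round the work are solid. World frame = base frame: x ahead of the robot, y to its left, z up, the work surface at z = 0. Lengths are in mm, angles in rad, forces in N, time in s.
With the tool pointing down it reaches from about 325 to 850 mm from the base axis. Payload 15.5 kg.
Tool frame: the origin (TCP) lies midway between the tips of the shut fingers; the grasp point (between the pads) lies grip_point_offset behind it (grip_point_offset is the distance from the TCP to the grasp point, in mm); z points along the fingers, y is the line along which they close (so a half turn about z gives the same grasp; the last joint's range is limited). The gripper opens to 91 mm and grips with 3 to 60 N. Pads are 32 mm wide; open, the fingers measure 118 mm over their backs; the gripper's body (76 mm by 178 mm) begins 60 mm behind the grasp point.
Start: joints at [1.06, 0.494, 1.345, -0, 1.302, -0.096], TCP at [251.875, 572.001, 213.915] pointing down, gripper open.
Joint ranges: [-2.91, 2.91], [-0.82, 2.16], [0.22, 2.67], [-1.22, 4.37], [0.12, 2.79], [-3.08, 3.08]. Speed limits (rad/s): [1.89, 1.89, 2.57, 3.01, 3.01, 3.01].

### API

Orientations are given as a rotation vector (axis times angle).
In Python, from cell import get_state, get_image, hand_in, grip_point_offset gives the robot as it stands.
- The arm moves only by the tool apply_moves, never from a script. Its argument "rows" is a list of rows, each a list of 7 numbers: the turn, a rotation vector about the world's x, y, z as a fraction of full scale, then the shift along the world's x, y, z as a fraction of full scale, then the closure, from 0 (fully open) to 1 (shut). A call has 1 to 10 rows; each row is the pose to reach, as a shift and turn from the pose commanded when the call began; what a row does not reach only later rows make up. Full scale, the value 1, is 0.75 m for a shift and 90 degrees for a turn. A row lasts 1/12 s, in which the tool goes at most 41.7 mm and 7.16 degrees, less where a joint would pass 70% of its speed; a pose out of reach is approached as far as the arm can. A call with a number of a shift or a turn outside -1 to 1 is refused whole. A call with a gripper value outside its range is refused whole. The fingers move at their own pace and stop on an object; "newtons" is the grip in N (left out, the last holds). Time passes only in rows, so rows that repeat a pose let the fingers close. It gives the time, the measured TCP pose, the force, the opening and the grip force at its end, in the units of the state.
- get_state(): the state, without advancing time (a new reading comes with each control period).
- get_image(name): name is "scene" or "top" or "wrist"; returns a dict with "image" (400x640x3 uint8, blue, green, red), "z_map" (400x640 float32, mm along the optical axis (not along the pixel's ray), 0 where there is no reading), "camera_matrix" (3x3 intrinsics, pixels), "T" (4x4, takes a point from camera to world coordinates). Camera axes: x right, y down, z forward; pixel columns grow to the right and rows downward; lengths in mm; the calibration is good to about 2 mm. A picture is of the moment at which its call begins.
- hand_in(): hands the job in; it is judged then, once.
The state is a dict: "time": time; "joints": joint angles; "joint_velocities": joint speeds; "tau": joint torques, N m; "tool_pos": TCP position; "orientation": TCP orientation; "contact_force": force on the tool from outside, world axes, zero at the start; "torque": the same for the moment, N m; "grip_width": finger opening in mm; "finger_force": force on a finger pad.
Only numpy, scipy, OpenCV 4.12 (cv2) and the standard library are available. Lean on these libraries where they do the work, as an engineer would, in place of code of your own. Each camera call takes 0.05 s, during which the arm holds its last target. There are 200 camera calls.

### The job

Put every marker, the correction roller and the ink pad that are lying on the desk into the pulled-out equipment drawer. Then press down the red release lever on the drawer's front to free its locked slide and push the drawer fully home. Finally take the orange-headed locking pin out of its stand and put it through both holes of the hasp beside the drawer front, right down to its collar, without shoving the calculator or the coaster about.

Things in the scene. Friction and masses are not known exactly. Their poses are not given: they have to be found in the camera images.
- marker_yellow: yellow highlighter marker, 22 x 117 x 14 mm (17 at its clip), lying flat, may be absent; origin at the centre of its underside, its own y along its length, z up; pick across the barrel
- marker_green: green highlighter marker, same size and frame as the yellow one, may be absent
- correction_roller: blue correction roller, 32 x 83 x 13 mm, lying flat, may be absent; origin at the centre of its underside, y along its length; the wide body (32 mm across x) runs from y = -20 to +42 mm, the rest towards -y is a 12 mm wide white nose; grip it across x at y = +12 mm
- ink_pad: blue ink pad in a flat closed tin, 58 x 90 x 14 mm, lying flat, may be absent; origin at the centre of its underside, y along its 90 mm length
- drawer (a joint): slide of the drawer, in m: 0 = fully home (front panel against the cabinet), 0.17 = pulled out and held by the catch of its slide, as it starts. Without the lever pressed it cannot be pushed in by more than about 3 mm; when free it slides with about 4 N of friction and stays where it is left; lift straight off the paddle at the end, for fingers dragged back along it pull the drawer a little
- lever (a joint): red release lever on the drawer, hinged, in rad: 0 = up, 0.10 = fully pressed (paddle about 9 mm lower). A spring lifts it: about 3 N to start, 5.5 N fully pressed. Above about 0.07 the catch is clear; keep it pressed while the drawer goes in by the first 20 mm; after that the catch no longer matters
- paddle (a point): centre of the top of the lever's red paddle, which juts out towards the robot near the right end of the drawer's front panel: 40 mm (x) by 60 mm (y), top 45 mm above the desk, far edge 2 mm before the panel face. x points into the cabinet (the way the drawer shuts), y left, z up. The panel stands 33 mm higher, so closed fingertips pressing the paddle can also push the panel. Moves with the drawer
- tray (a point): middle of the drawer floor that is out of the cabinet, on its surface 14 mm above the desk; x into the cabinet, y left. Inside, 230 mm wide (y -115 to +115); x = -88 (inner face of the front panel) to +82 mm is in the open when the drawer is out, then on to +108 mm under the roof. Over the floor the side walls are 38 mm high (4 mm thick), the front panel 64 mm (14 mm thick). Moves with the drawer
- front (a point): middle of the top edge of the drawer's white front panel, on its robot-side face, 78 mm above the desk; panel 280 mm wide. Moves with the drawer
- hasp (a point): centre, at its top 50 mm above the desk, of the 14 mm hole in the fixed 5 mm steel flange left of the grey cabinet (280 wide, 208 deep, roof at 84 mm); x into the cabinet, y left; 22 mm behind the mouth, 30 mm left of the side wall. With the drawer home, a second plate on the drawer front with an equal hole lies above it, its top 8 mm above this point, holes in line. 45 mm free space below
- pin: steel locking pin standing upright in a stand: shaft 8 mm in diameter and 46 mm long with a round tip; collar 24 mm in diameter from 46 to 50 mm; orange round head 20 mm in diameter from 60 to 90 mm. Origin at the tip, z up along the pin. 50 g
- pin_stand: black block, 44 x 44 x 38 mm, fixed on the cabinet's roof, with an upright hole 10 mm wide and 36 mm deep in which the pin stands; origin at the centre of its underside, 84 mm above the desk
- calculator: black pocket calculator lying flat, 122 x 78 x 15 mm, a bystander; origin at its underside
- coaster: square mosaic tile coaster, 100 x 100 x 8 mm, a bystander; origin at its underside
There are look-alikes about, which are no part of the job. Leave any turquoise look-alike of the pin alone.

How it is judged (in metres and radians):
On the way, in this order (a step that is already met when the one before it is completed fails the run):
1. all the stationery that is there lies in the pulled-out drawer (x of marker_yellow in the frame of tray between -0.09 and 0.11 m and y of marker_yellow in the frame of tray between -0.112 and 0.112 m and z of marker_yellow in the frame of tray between -0.006 and 0.03 m and x of marker_green in the frame of tray between -0.09 and 0.11 m and y of marker_green in the frame of tray between -0.112 and 0.112 m and z of marker_green in the frame of tray between -0.006 and 0.03 m and x of correction_roller in the frame of tray between -0.09 and 0.11 m and y of correction_roller in the frame of tray between -0.112 and 0.112 m and z of correction_roller in the frame of tray between -0.006 and 0.03 m and x of ink_pad in the frame of tray between -0.09 and 0.11 m and y of ink_pad in the frame of tray between -0.112 and 0.112 m and z of ink_pad in the frame of tray between -0.006 and 0.03 m and linear speed of each of marker_yellow, marker_green, correction_roller, ink_pad below 0.05 m/s and value of joint drawer above 0.16 m), for 0.3 s.
2. the release lever is pressed with the drawer still out (value of joint lever above 0.06 rad and value of joint drawer above 0.15 m).
3. the drawer is home with the stationery in it (x of marker_yellow in the frame of tray between -0.09 and 0.11 m and y of marker_yellow in the frame of tray between -0.112 and 0.112 m and z of marker_yellow in the frame of tray between -0.006 and 0.03 m and x of marker_green in the frame of tray between -0.09 and 0.11 m and y of marker_green in the frame of tray between -0.112 and 0.112 m and z of marker_green in the frame of tray between -0.006 and 0.03 m and x of correction_roller in the frame of tray between -0.09 and 0.11 m and y of correction_roller in the frame of tray between -0.112 and 0.112 m and z of correction_roller in the frame of tray between -0.006 and 0.03 m and x of ink_pad in the frame of tray between -0.09 and 0.11 m and y of ink_pad in the frame of tray between -0.112 and 0.112 m and z of ink_pad in the frame of tray between -0.006 and 0.03 m and value of joint drawer below 0.006 m), for 0.2 s.
At the end, for the whole second after the job is handed in: all the stationery lies in the drawer (at most 30 mm above its floor), the drawer is home within 8 mm, the lever up, and the released pin stands through both hasp holes: upright within 0.15 rad, its tip 30 mm or more below the fixed flange's top, within 9 mm of the holes' axis, at rest (x of marker_yellow in the frame of tray between -0.09 and 0.11 m and y of marker_yellow in the frame of tray between -0.112 and 0.112 m and z of marker_yellow in the frame of tray between -0.006 and 0.03 m and x of marker_green in the frame of tray between -0.09 and 0.11 m and y of marker_green in the frame of tray between -0.112 and 0.112 m and z of marker_green in the frame of tray between -0.006 and 0.03 m and x of correction_roller in the frame of tray between -0.09 and 0.11 m and y of correction_roller in the frame of tray between -0.112 and 0.112 m and z of correction_roller in the frame of tray between -0.006 and 0.03 m and x of ink_pad in the frame of tray between -0.09 and 0.11 m and y of ink_pad in the frame of tray between -0.112 and 0.112 m and z of ink_pad in the frame of tray between -0.006 and 0.03 m and linear speed of each of marker_yellow, marker_green, correction_roller, ink_pad below 0.05 m/s and value of joint drawer below 0.008 m and value of joint lever below 0.03 rad and horizontal distance between pin and hasp below 0.009 m and z of pin in the frame of hasp between -0.045 and -0.03 m and angle between pin's own z axis and vertical below 0.15 rad and linear speed of pin below 0.03 m/s); the robot touches nothing.
It fails at once if the calculator or the coaster is shoved more than 40 mm from where it lay (distance of any of calculator, coaster from where it was at the start of the episode above 0.04 m).
Of marker_yellow, marker_green, correction_roller, ink_pad only 3 to 4 are there at a start; the rules pass over those that are not, and their reading is None.
At some moment in a run one of marker_yellow, marker_green, correction_roller may be knocked a few centimetres aside while the robot is not near it.
It also fails if it takes over 192 s, if anything falls off the work surface, if the arm or the gripper's body presses on something with over 40 N, if the wrist force passes 120 N, or if a joint passes its speed limit or range.

## Working session

There is one attempt and no reset: what is moved stays moved. The work goes in short steps, Python scripts to look and compute and a tool call to move; the robot and the scene stay as the last step left them, time stands still between calls to the robot, and variables do not carry over. Pictures are saved under pics/ and viewed, at most 14 in all, crops included, and the job is handed in when it is done.

Besides the shell and the picture viewer there is one more tool, called as name(argument=value, ...) on one line, values as JSON. apply_moves: Moves the arm, as the interface text tells. Shift numbers are shares of 0.75 m and turn numbers shares of 90 degrees, none past 1 either way. Its arguments: {"type":"object","properties":{"rows":{"type":"array"},"newtons":{"type":"number"}},"required":["rows"]}

```bash
mkdir -p pics; ls
python3 - <<'E'
from cell import *
import cv2,numpy as np
print(get_state(),grip_point_offset)
for n in("scene","top"):
    d=get_image(n);cv2.imwrite(f"pics/{n}0.png",d["image"]);np.savez(f"{n}0.npz",**d);print(d["camera_matrix"],d["T"])
E
```

```text
pics
{'time': 0.0, 'joints': array([ 1.06052674e+00,  4.94200476e-01,  1.34615420e+00,  2.79462015e-05,
        1.30250825e+00, -9.55180079e-02]), 'joint_velocities': array([ 0.00120923, -0.00074505, -0.00081305,  0.00170511, -0.00097242,
        0.00076534]), 'tau': array([-2.34383398e-03, -8.78782225e+01, -3.81862092e+01,  7.04236398e-02,
        5.31696284e-02, -1.30121175e-04]), 'tool_pos': array([251.65557038, 571.66306015, 213.31970746]), 'orientation': array([-6.46758755e-01, -3.07388383e+00,  1.89163564e-03]), 'contact_force': array([-0.58118024, -0.82351185, -0.04965738]), 'torque': array([-0.00442396, -0.07073522, -0.02018924]), 'finger_force': 0.0, 'grip_width': 91.22431856571781} 18.8
[[432.34349978   0.         323.68261177]
 [  0.         432.34349978 189.77944485]
 [  0.           0.           1.        ]] [[-9.96490479e-01 -4.66151115e-02  6.95252292e-02  5.15367364e+02]
 [-8.29432588e-02  4.37992391e-01 -8.95144168e-01  9.79849228e+02]
 [ 1.12757238e-02 -8.97769289e-01 -4.40321657e-01  6.06665890e+02]
 [ 0.00000000e+00  0.00000000e+00  0.00000000e+00  1.00000000e+00]]
[[425.89728276   0.         314.39779234]
 [  0.         425.89728276 200.62914429]
 [  0.           0.           1.        ]] [[-1.27208823e-02 -9.96757898e-01  7.94472868e-02  4.89008844e+02]
 [-9.99669381e-01  1.44530510e-02  2.12658765e-02 -9.64457550e+01]
 [-2.23451860e-02 -7.91504994e-02 -9.96612207e-01  1.35303042e+03]
 [ 0.00000000e+00  0.00000000e+00  0.00000000e+00  1.00000000e+00]]
```

View pics/scene0.png

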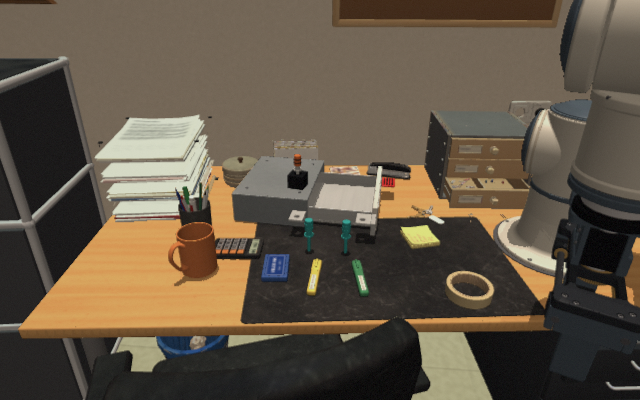

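View pics/top0.png

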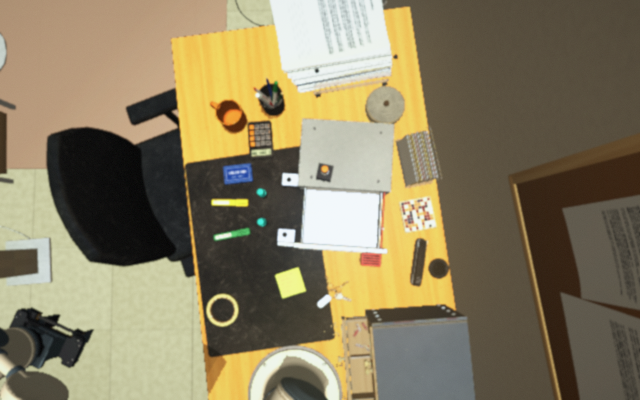

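The scene shows the drawer at (345,195), the ink pad at (276,267), and the yellow and green markers at (315,277) and (360,277). There is no roller. The pin with the orange head is on the roof at (297,170), and two turquoise decoys stand at (309,233) and (346,235). The top view has the pad at (238,173), markers at (229,203) and (232,235), paddle at (370,259) and hasp flange at (290,180).

```bash
cat > h.py <<'E'
import cv2,numpy as np
def load(n): return dict(np.load(n))
def ray(d,uv,z):
    "cast pixels onto world plane z"
    uv=np.atleast_2d(np.asarray(uv,float));K=d["camera_matrix"];T=d["T"]
    r=np.c_[(uv-[K[0,2],K[1,2]])/[K[0,0],K[1,1]],np.ones(len(uv))]@T[:3,:3].T
    return T[:3,3]+r*((z-T[2,3])/r[:,2])[:,None]
def cloud(d):
    h,w=d["z_map"].shape;u,v=np.meshgrid(np.arange(w),np.arange(h));z=d["z_map"];K=d["camera_matrix"]
    p=np.stack([(u-K[0,2])/K[0,0]*z,(v-K[1,2])/K[1,1]*z,z],-1)
    return p@d["T"][:3,:3].T+d["T"][:3,3]
def blobs(d,lo,hi,z,roi=None,amin=12):
    m=cv2.inRange(cv2.cvtColor(d["image"],cv2.COLOR_BGR2HSV),np.array(lo),np.array(hi))
    if roi:
        k=np.zeros_like(m);k[roi[1]:roi[3],roi[0]:roi[2]]=1;m=m*k
    out=[];P=cloud(d)
    for c in cv2.findContours(m,cv2.RETR_EXTERNAL,cv2.CHAIN_APPROX_NONE)[0]:
        if cv2.contourArea(c)<amin: continue
        q=ray(d,c[:,0],z)[:,:2].astype(np.float32)
        (x,y),s,a=cv2.minAreaRect(q)
        b=cv2.boxPoints(((x,y),s,a));e=max((b[1]-b[0],b[2]-b[1]),key=np.linalg.norm)
        k=np.zeros_like(m);cv2.drawContours(k,[c],-1,1,-1)
        zz=P[...,2][(k>0)&(d["z_map"]>0)]
        out.append(dict(px=c[:,0].mean(0).round(),xy=(round(x,1),round(y,1)),size=np.round(s,1),long_deg=round(float(np.degrees(np.arctan2(e[1],e[0]))%180),1),z=np.round(np.percentile(zz,[5,50,95]),1) if len(zz) else None))
    return out
E
python3 - <<'E'
from h import *
t=load("top0.npz")
for n,lo,hi,z,roi in [("yel",(20,120,120),(35,255,255),14,(200,190,260,215)),("grn",(45,80,40),(85,255,255),14,(200,220,255,250)),("pad",(100,80,50),(125,255,255),14,(215,155,262,190)),("orange",(5,120,100),(20,255,255),180,(310,160,340,185)),("red",(0,120,80),(8,255,255),45,(350,245,395,275)),("redR",(172,120,80),(180,255,255),45,(350,245,395,275)),("turq",(80,120,60),(98,255,255),90,(250,180,275,235)),("white",(0,0,170),(180,40,255),14,(295,185,386,255)),("hasp",(0,0,150),(180,40,255),50,(278,170,300,190)),("hasp2",(0,0,150),(180,40,255),58,(272,225,299,248)),("calc",(0,0,0),(180,80,60),15,(245,115,275,158)),("coaster",(0,0,90),(180,255,255),8,(398,192,440,235))]:
    print(n)
    for b in blobs(t,lo,hi,z,roi): print("  ",b)
P=cloud(t)
for u,v in [(347,155),(340,218),(390,155),(370,259),(340,247),(340,249),(290,180),(286,237),(310,217),(381,217)]: print((u,v),P[v,u].round(1))
for u in (335,345): print([ (v,P[v,u].round(0)[[0,2]].tolist()) for v in range(184,256,2)])
E
```

```text
yel
   {'px': array([230., 202.]), 'xy': (595.3, 201.3), 'size': array([118. ,  25.4]), 'long_deg': 89.2, 'z': array([ 0.2, 11.9, 17.8])}
grn
   {'px': array([231., 234.]), 'xy': (494.7, 194.9), 'size': array([ 25.9, 119.8]), 'long_deg': 100.0, 'z': array([-3. , 11.8, 17. ])}
pad
   {'px': array([237., 173.]), 'xy': (686.4, 175.9), 'size': array([62.5, 94.3]), 'long_deg': 95.4, 'z': array([ 0.7, 13.3, 17.8])}
orange
   {'px': array([324., 168.]), 'xy': (671.7, -100.6), 'size': array([19.5, 19.6]), 'long_deg': 179.1, 'z': array([125.4, 174.7, 178.7])}
red
   {'px': array([371., 259.]), 'xy': (412.5, -236.5), 'size': array([57.6, 35.6]), 'long_deg': 84.6, 'z': array([40.1, 44.7, 49.2])}
redR
turq
   {'px': array([261., 222.]), 'xy': (528.3, 88.6), 'size': array([27. , 23.8]), 'long_deg': 89.2, 'z': array([-2.7, 80.5, 92.4])}
   {'px': array([261., 192.]), 'xy': (617.2, 90.6), 'size': array([29.9, 23.2]), 'long_deg': 44.5, 'z': array([-2.1, 78. , 91.6])}
white
   {'px': array([341., 223.]), 'xy': (533.1, -151.8), 'size': array([281.9, 190.1]), 'long_deg': 85.9, 'z': array([ 8.9, 14. , 7
[... 1792 characters left out ...]
, [622.0, 14.0]), (194, [615.0, 14.0]), (196, [609.0, 15.0]), (198, [603.0, 14.0]), (200, [596.0, 13.0]), (202, [590.0, 12.0]), (204, [584.0, 9.0]), (206, [577.0, 13.0]), (208, [571.0, 13.0]), (210, [565.0, 11.0]), (212, [559.0, 13.0]), (214, [552.0, 14.0]), (216, [546.0, 13.0]), (218, [539.0, 18.0]), (220, [533.0, 16.0]), (222, [527.0, 13.0]), (224, [521.0, 15.0]), (226, [515.0, 12.0]), (228, [508.0, 15.0]), (230, [502.0, 13.0]), (232, [496.0, 14.0]), (234, [490.0, 15.0]), (236, [483.0, 15.0]), (238, [477.0, 10.0]), (240, [471.0, 14.0]), (242, [465.0, 10.0]), (244, [458.0, 16.0]), (246, [454.0, 75.0]), (248, [448.0, 80.0]), (250, [442.0, 78.0]), (252, [433.0, -6.0]), (254, [489.0, 1353.0])]
```

Run:
```python
from h import *
t=load("top0.npz")["image"];s=load("scene0.npz")["image"]
a=cv2.resize(t[165:275,265:400],None,fx=4,fy=4,interpolation=2);b=cv2.resize(s[145:245,230:400],None,fx=4,fy=4,interpolation=2)
cv2.imwrite("pics/t1.png",a);cv2.imwrite("pics/s1.png",b)
```

```text
(no output)
```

View pics/t1.png

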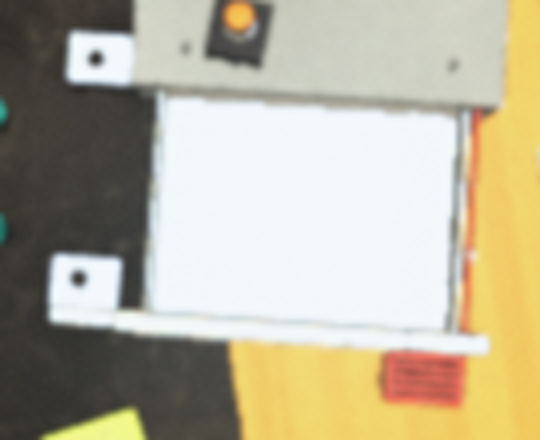

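View pics/s1.png

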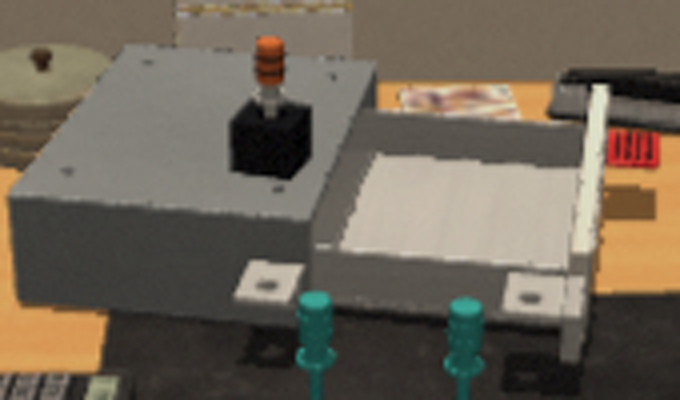

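The crops show the flange hole at top pixel (289,179.5) and the drawer-plate hole at (284.5,234.8), with the panel, walls and paddle clear. In the scene the pin sits upright in its stand.

Run:
```python
from h import *
t=load("top0.npz");s=load("scene0.npz")
a=ray(t,(265+96/4-.4,165+58/4-.4),50)[0];b=ray(t,(265+78/4-.4,165+279/4-.4),58)[0]
print("hasp",a,"plate",b,a-b,np.degrees(np.arctan2(*(a-b)[[1,0]])))
# scene view holes (crop x4 from 230,145)
print("scene hasp",ray(s,(230+266/4-.4,145+285/4-.4),50),"plate",ray(s,(230+530/4-.4,145+297/4-.4),58))
o=blobs(s,(3,120,100),(20,255,255),160,(285,150,310,170));print(o)
print("scene orange head centre z159", [ray(s,(297.2,161.5),z) for z in (166,)])
for (u,v) in [(50,312),(488,338),(488,352),(50,322)]: print(ray(t,(265+u/4,165+v/4),78)[0][:2])
for (u,v) in [(135,85),(500,105),(145,0)]: print(ray(t,(265+u/4,165+v/4),84)[0][:2])
for (u,v) in [(150,315),(160,95),(462,110),(448,330)]: print(ray(t,(265+u/4,165+v/4),14)[0][:2])
g=cv2.cvtColor(t["image"],cv2.COLOR_BGR2HSV)
print("turq top",blobs(t,(80,100,60),(98,255,255),88,(250,180,275,235)))
print("roller?",blobs(t,(100,80,50),(125,255,255),13,(170,90,450,360)))
```

```text
hasp [660.69076689  10.1463084   50.        ] plate [490.86210586  24.51654175  58.        ] [169.82866103 -14.37023335  -8.        ] -4.836622261286345
scene hasp [[661.83430887   9.18955165  50.        ]] plate [[491.0398076   21.20491037  58.        ]]
[{'px': array([297., 156.]), 'xy': (677.6, -133.4), 'size': array([16.8, 30.3]), 'long_deg': 97.6, 'z': array([170.6, 175.7, 177.9])}]
scene orange head centre z159 [array([[669.38329498, -79.15246282, 166.        ]])]
[465.33558062  42.57390721]
[ 442.15409431 -282.72723426]
[ 431.84509325 -282.45736602]
[457.90886088  42.61735832]
[634.12764888 -22.96257594]
[ 614.9669829  -295.28876867]
[698.38702978 -31.13124365]
[460.84634862 -28.88645813]
[633.87627351 -38.62072995]
[ 618.40787878 -276.35492186]
[ 446.36919981 -261.17996932]
turq top [{'px': array([261., 222.]), 'xy': (529.8, 90.3), 'size': array([29.9, 26.8]), 'long_deg': 89.2, 'z': array([-4.4, 70.4, 92.2])}, {'px': array([261., 192.]), 'xy': (618.1, 90.1), 'size': array([29.9, 25.3]), 'long_deg': 44.5, 'z': array([-4.3, 69.6, 91.5])}]
roller? [{'px': array([237., 173.]), 'xy': (686.5, 176.1), 'size': array([62.6, 94.3]), 'long_deg': 95.4, 'z': array([ 0.7, 13.3, 17.8])}]
```

apply_moves(rows=[[0,0,-0.1,0.05,-0.05,0.1,0],[0,0,-0.74,0.45,-0.5,0.1,0],[0,0,-0.74,0.45,-0.5,0.1,0],[0,0,-0.74,0.45,-0.5,0.1,0],[0,0,-0.74,0.45,-0.5,0.1,0],[0,0,-0.74,0.45,-0.5,0.1,0],[0,0,-0.74,0.45,-0.5,0.1,0],[0,0,-0.74,0.45,-0.5,0.1,0],[0,0,-0.74,0.45,-0.5,0.1,0],[0,0,-0.74,0.45,-0.5,0.1,0]], newtons=20)

```text
time: 0.93
tool_pos: [519.0, 274.7, 279.8]
orientation: [-2.237, -2.205, 0.001]
contact_force: [0.9, 1.0, -0.7]
grip_width: 91.2
finger_force: 0.0
```

apply_moves(rows=[[0,0,0,0.09,-0.1,0.02,0],[0,0,0,0.09,-0.1,0.02,0],[0,0,0,0.09,-0.1,0.02,0],[0,0,0,0.09,-0.1,0.02,0],[0,0,0,0.09,-0.1,0.02,0]])

```text
time: 1.35
tool_pos: [586.0, 200.7, 294.3]
orientation: [-2.23, -2.212, 0.001]
contact_force: [-0.1, 0.1, -0.3]
grip_width: 91.5
finger_force: 0.0
```

```bash
cat >> h.py <<'E'
from cell import get_state,get_image
from scipy.spatial.transform import Rotation as Ro
def snap(n,f):
    d=get_image(n);np.savez(f+".npz",**d);cv2.imwrite(f"pics/{f}.png",d["image"]);return d
def go(x,y,z,yaw):
    "fractions from the current pose to TCP (x,y,z), closing line at yaw deg"
    s=get_state();R=Ro.from_rotvec(s["orientation"])
    c=np.radians(yaw);Y=np.array([np.cos(c),np.sin(c),0])
    if R.as_matrix()[:,1]@Y<0: Y=-Y
    G=Ro.from_matrix(np.c_[np.cross(Y,[0,0,-1]),Y,[0,0,-1]])
    print("turn",np.round((G*R.inv()).as_rotvec()/(np.pi/2),3),"shift",np.round((np.array([x,y,z])-s["tool_pos"])/750,3),"at",s["tool_pos"].round(1))
E
python3 - <<'E'
from h import *
d=snap("wrist","w1");print(d["T"].round(2),d["camera_matrix"][0])
for n,lo,hi in [("yel",(20,120,120),(35,255,255)),("grn",(45,80,40),(80,255,255)),("pad",(100,80,50),(125,255,255)),("turq",(80,120,60),(98,255,255))]:
    for b in blobs(d,lo,hi,14 if n!="turq" else 90,amin=300): print(n,b)
E
```

```text
[[ 1.0000e+00 -1.0000e-02 -0.0000e+00  5.8638e+02]
 [-1.0000e-02 -9.7000e-01 -2.6000e-01  2.7375e+02]
 [-0.0000e+00  2.6000e-01 -9.7000e-01  4.6463e+02]
 [ 0.0000e+00  0.0000e+00  0.0000e+00  1.0000e+00]] [286.68899173   0.         322.22348374]
yel {'px': array([ 32., 199.]), 'xy': (101.2, 144.8), 'size': array([ 81.6, 133.6]), 'long_deg': 97.4, 'z': array([-4.3, -2.9, -1.5])}
yel {'px': array([328., 168.]), 'xy': (593.7, 200.9), 'size': array([113.4,  20. ]), 'long_deg': 88.8, 'z': array([10.4, 13.2, 16.1])}
yel {'px': array([415., 120.]), 'xy': (713.8, 287.5), 'size': array([325.3, 920.2]), 'long_deg': 168.0, 'z': array([-4.1, -2.6, 78.2])}
grn {'px': array([264., 172.]), 'xy': (493.3, 195.1), 'size': array([ 22.3, 115.7]), 'long_deg': 100.9, 'z': array([ 7.9, 13. , 16.2])}
pad {'px': array([384., 183.]), 'xy': (684.6, 175.8), 'size': array([58.5, 90.2]), 'long_deg': 95.5, 'z': array([11.7, 13.6, 15.1])}
turq {'px': array([286., 245.]), 'xy': (533.9, 106.3), 'size': array([44.8, 20.9]), 'long_deg': 73.2, 'z': array([13.1, 76.6, 90. ])}
```

View pics/w1.png

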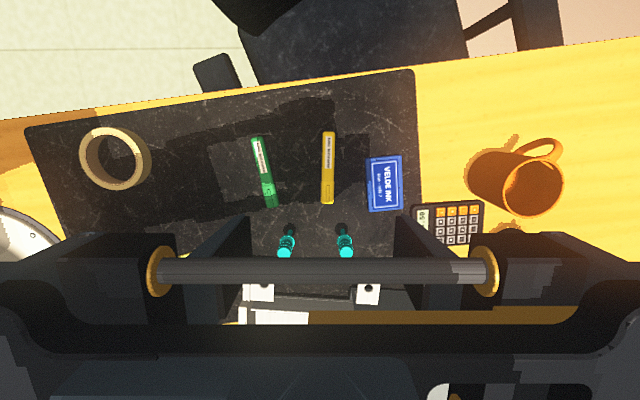

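The wrist view shows green at (264,172), yellow at (328,168) and the pad at (384,183). The mug and calculator lie to the right of the pad. The sizes match the task, so I'll go for yellow.

```bash
python3 -c "
from h import *
go(594,201,3,-1.2);go(594,201,60,-1.2)"
```

```text
turn [-0.    -0.001 -0.009] shift [ 0.012 -0.001 -0.388] at [585.2 201.6 294.3]
turn [-0.    -0.001 -0.009] shift [ 0.012 -0.001 -0.312] at [585.2 201.6 294.3]
```

apply_moves(rows=[[0,0,-0.009,0.012,-0.001,-0.05,0.4],[0,0,-0.009,0.012,-0.001,-0.31,0.4],[0,0,-0.009,0.012,-0.001,-0.31,0.4],[0,0,-0.009,0.012,-0.001,-0.31,0.4],[0,0,-0.009,0.012,-0.001,-0.31,0.4],[0,0,-0.009,0.012,-0.001,-0.31,0.4],[0,0,-0.009,0.012,-0.001,-0.35,0.4],[0,0,-0.009,0.012,-0.001,-0.375,0.4],[0,0,-0.009,0.012,-0.001,-0.387,0.4],[0,0,-0.009,0.012,-0.001,-0.387,0.4]])

```text
time: 2.23
tool_pos: [592.7, 201.5, 2.8]
orientation: [-2.241, -2.199, 0.005]
contact_force: [-0.5, -0.3, 0.0]
grip_width: 54.8
finger_force: 0.0
```

apply_moves(rows=[[0,0,0,0,0,0,0.5],[0,0,0,0,0,0,1],[0,0,0,0,0,0,1],[0,0,0,0,0,0,1],[0,0,0,0,0,0,1],[0,0,0,0,0,0,1],[0,0,0,0,0,0,1],[0,0,0,0,0,0,1]])

```text
time: 2.9
tool_pos: [595.0, 200.9, 5.3]
orientation: [2.244, 2.198, 0.001]
contact_force: [-1.4, 0.2, 7.2]
grip_width: 21.9
finger_force: 20.0
```

apply_moves(rows=[[0,0,0,0,0,0.05,1],[0,0,0,0,0,0.1,1],[0,0,0,0,0,0.15,1],[0,0,0,0,0,0.2,1],[0,0,0.966,-0.062,-0.371,0.2,1],[0,0,0.966,-0.062,-0.371,0.2,1],[0,0,0.966,-0.062,-0.371,0.2,1],[0,0,0.966,-0.062,-0.371,0.2,1],[0,0,0.966,-0.062,-0.371,0.2,1],[0,0,0.966,-0.062,-0.371,0.2,1]])

```text
time: 3.73
tool_pos: [557.2, -23.5, 154.9]
orientation: [1.379, 2.822, 0.0]
contact_force: [0.7, 0.5, 0.4]
grip_width: 21.4
finger_force: 20.0
```

```bash
python3 -c "
from h import *
go(549,-77,155,85.7)"
```

```text
turn [-0.     0.     0.531] shift [-0.011 -0.071  0.   ] at [557.2 -23.5 154.9]
```

apply_moves(rows=[[0,0,0.53,-0.011,-0.071,0,1],[0,0,0.53,-0.011,-0.071,0,1],[0,0,0.53,-0.011,-0.071,0,1],[0,0,0.53,-0.011,-0.071,0,1],[0,0,0.53,-0.011,-0.071,0,1],[0,0,0.53,-0.011,-0.071,0,1],[0,0,0.53,-0.011,-0.071,0,1],[0,0,0.53,-0.011,-0.071,-0.05,1],[0,0,0.53,-0.011,-0.071,-0.1,1],[0,0,0.53,-0.011,-0.071,-0.13,1]])

```text
time: 4.57
tool_pos: [548.5, -75.0, 54.8]
orientation: [-0.129, -3.138, -0.0]
contact_force: [-0.5, -0.3, -0.6]
grip_width: 21.3
finger_force: 20.0
```

```bash
python3 -c "
from h import *
go(549,-77,21,85.7)
d=snap('wrist','w2')"
```

```text
turn [-0.    -0.001  0.005] shift [ 0.001 -0.003 -0.045] at [548.5 -75.   54.8]
```

View pics/w2.png

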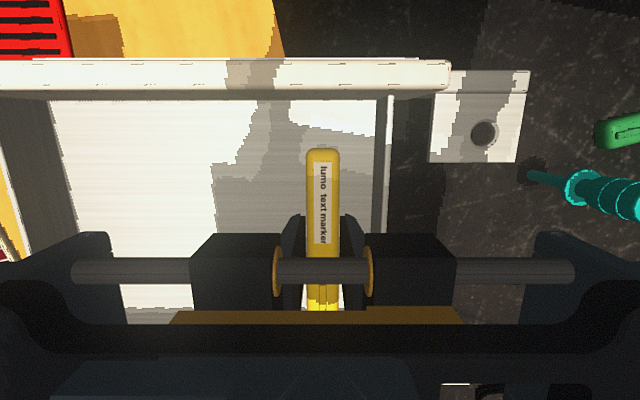

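The marker at (322,230) is aligned with the drawer, just inside the left wall at (385,165). I'll shift it a little to the right, lower it and release.

apply_moves(rows=[[0,0,0.005,0.001,-0.011,-0.02,1],[0,0,0.005,0.001,-0.011,-0.04,1],[0,0,0.005,0.001,-0.011,-0.045,1],[0,0,0.005,0.001,-0.011,-0.045,1],[0,0,0.005,0.001,-0.011,-0.045,0.62],[0,0,0.005,0.001,-0.011,-0.045,0.62],[0,0,0.005,0.001,-0.011,-0.045,0.62],[0,0,0.005,0.001,-0.011,0.0,0.62],[0,0,0.005,0.001,-0.011,0.05,0.62],[0,0,0.005,0.001,-0.011,0.15,0.4]])

```text
time: 5.45
tool_pos: [549.4, -83.1, 137.4]
orientation: [-0.116, -3.138, -0.001]
contact_force: [1.4, 0.1, -0.3]
grip_width: 38.5
finger_force: 0.0
```

Run:
```python
from h import *
d=snap("top","t2")
print(blobs(d,(20,120,120),(35,255,255),28,(295,185,386,255)),blobs(d,(45,80,40),(80,255,255),14,(200,200,258,260)))
print(blobs(d,(100,80,50),(125,255,255),14,(200,155,265,195)))
go(493.5,195,160,10.7)
```

```text
[{'px': array([351., 254.]), 'xy': (429.4, -179.0), 'size': array([49.3,  3.1]), 'long_deg': 89.3, 'z': array([-8.6, -3.7,  1.6])}, {'px': array([384., 226.]), 'xy': (514.5, -282.7), 'size': array([  6.2, 133. ]), 'long_deg': 178.5, 'z': array([-7.7, -3.7,  0.6])}] [{'px': array([231., 234.]), 'xy': (494.4, 194.9), 'size': array([ 25.9, 119.9]), 'long_deg': 100.5, 'z': array([-1.8, 12. , 17.4])}]
[{'px': array([237., 173.]), 'xy': (686.4, 175.9), 'size': array([62.5, 94.3]), 'long_deg': 95.4, 'z': array([ 0.1, 13.2, 18. ])}]
turn [ 0.005  0.004 -0.834] shift [-0.08   0.372  0.019] at [553.3 -84.  145.7]
```

apply_moves(rows=[[0,0,-0.2,-0.01,0.05,0,0.4],[0,0,-0.833,-0.075,0.371,0,0.3],[0,0,-0.833,-0.075,0.371,0,0.3],[0,0,-0.833,-0.075,0.371,0,0.3],[0,0,-0.833,-0.075,0.371,0,0.3],[0,0,-0.833,-0.075,0.371,0,0.3],[0,0,-0.833,-0.075,0.371,0,0.3],[0,0,-0.833,-0.075,0.371,0,0.3],[0,0,-0.833,-0.075,0.371,0,0.3],[0,0,-0.833,-0.075,0.371,0,0.3]])

```text
time: 6.33
tool_pos: [493.6, 196.8, 136.9]
orientation: [1.792, 2.58, 0.001]
contact_force: [-0.5, -1.4, 0.3]
grip_width: 63.8
finger_force: 0.0
```

Run:
```python
from h import *
d=snap("top","t3")
print(blobs(d,(20,120,120),(35,255,255),28,(300,185,380,247)))
d=snap("wrist","w3");print(blobs(d,(45,80,40),(80,255,255),14,amin=300))
go(493.5,195,5,10.7)
```

```text
[{'px': array([319., 206.]), 'xy': (579.1, -83.5), 'size': array([14.4, 54. ]), 'long_deg': 174.0, 'z': array([23.8, 27.8, 33. ])}]
[{'px': array([321., 191.]), 'xy': (492.6, 195.3), 'size': array([ 21.4, 115.9]), 'long_deg': 99.8, 'z': array([ 9.7, 13. , 15.9])}]
turn [-0.     0.001 -0.109] shift [-0.001 -0.001 -0.176] at [494.  195.5 136.8]
```

apply_moves(rows=[[0,0,-0.113,-0.002,0,-0.04,0.35],[0,0,-0.113,-0.002,0,-0.08,0.35],[0,0,-0.113,-0.002,0,-0.12,0.4],[0,0,-0.113,-0.002,0,-0.15,0.4],[0,0,-0.113,-0.002,0,-0.176,0.4],[0,0,-0.113,-0.002,0,-0.176,0.4],[0,0,-0.113,-0.002,0,-0.176,1],[0,0,-0.113,-0.002,0,-0.176,1],[0,0,-0.113,-0.002,0,-0.176,1],[0,0,-0.113,-0.002,0,-0.176,1]])

```text
time: 7.27
tool_pos: [493.2, 195.0, 5.4]
orientation: [2.008, 2.415, 0.002]
contact_force: [0.4, 0.5, 1.0]
grip_width: 31.0
finger_force: 0.0
```

apply_moves(rows=[[0,0,0,0,0,0,1],[0,0,0,0,0,0,1],[0,0,0,0,0,0,1],[0,0,0,0,0,0,1],[0,0,0,0,0,0.05,1],[0,0,0,0,0,0.1,1],[0,0,0,0,0,0.15,1],[0,0,0,0,0,0.2,1],[0,0,0,0,0,0.2,1]])

```text
time: 8.02
tool_pos: [495.6, 195.8, 161.0]
orientation: [2.006, 2.411, 0.012]
contact_force: [1.1, 0.5, 1.4]
grip_width: 21.7
finger_force: 20.0
```

```bash
python3 -c "
from h import *
go(545.4,-127,155,85.7)"
```

```text
turn [-0.005  0.004  0.836] shift [ 0.066 -0.43  -0.008] at [495.6 195.8 161. ]
```

apply_moves(rows=[[0,0,0.836,0.067,-0.43,0,1],[0,0,0.836,0.067,-0.43,0,1],[0,0,0.836,0.067,-0.43,0,1],[0,0,0.836,0.067,-0.43,0,1],[0,0,0.836,0.067,-0.43,0,1],[0,0,0.836,0.067,-0.43,0,1],[0,0,0.836,0.067,-0.43,0,1],[0,0,0.836,0.067,-0.43,0,1],[0,0,0.836,0.067,-0.43,0,1],[0,0,0.836,0.067,-0.43,0,1]])

```text
time: 8.85
tool_pos: [543.9, -133.1, 154.5]
orientation: [0.436, 3.109, -0.002]
contact_force: [-1.2, -0.2, -0.1]
grip_width: 21.4
finger_force: 20.0
```

```bash
python3 -c "
from h import *
go(545.4,-127,21,85.7)"
```

```text
turn [0.001 0.001 0.129] shift [ 0.002  0.008 -0.178] at [ 543.9 -133.1  154.5]
```

apply_moves(rows=[[0,0,0.129,0.002,0,0,1],[0,0,0.129,0.002,0,-0.05,1],[0,0,0.129,0.002,0,-0.1,1],[0,0,0.129,0.002,0,-0.15,1],[0,0,0.129,0.002,0,-0.17,1],[0,0,0.129,0.002,0,-0.178,1],[0,0,0.129,0.002,0,-0.178,1],[0,0,0.129,0.002,0,-0.178,0.65],[0,0,0.129,0.002,0,-0.178,0.62],[0,0,0.129,0.002,0,-0.178,0.62]])

```text
time: 9.68
tool_pos: [545.0, -127.9, 21.8]
orientation: [0.123, 3.137, -0.001]
contact_force: [0.2, 0.3, 0.9]
grip_width: 34.3
finger_force: 0.0
```

apply_moves(rows=[[0,0,0,0,0,0.02,0.62],[0,0,0,0,0,0.06,0.62],[0,0,0,0,0,0.12,0.5],[0,0,0,0,0,0.17,0.3],[0,0,0,0,0,0.19,0.3],[0,0,0,0,0,0.19,0.2]])

```text
time: 10.18
tool_pos: [546.6, -128.4, 168.4]
orientation: [0.123, 3.131, -0.004]
contact_force: [1.7, -1.6, 0.1]
grip_width: 58.6
finger_force: 0.0
```

```bash
python3 -c "
from h import *
go(684.8,180,160,5.5)"
```

```text
turn [ 0.005  0.003 -0.889] shift [ 0.184  0.411 -0.011] at [ 546.6 -128.4  168.4]
```

apply_moves(rows=[[0,0,-0.888,0.05,0.25,0,0.2],[0,0,-0.888,0.05,0.25,0,0.2],[0,0,-0.888,0.05,0.25,0,0.2],[0,0,-0.888,0.05,0.25,0,0.2],[0,0,-0.888,0.184,0.411,0,0.17],[0,0,-0.888,0.184,0.411,0,0.17],[0,0,-0.888,0.184,0.411,0,0.17],[0,0,-0.888,0.184,0.411,0,0.17],[0,0,-0.888,0.184,0.411,0,0.17],[0,0,-0.888,0.184,0.411,0,0.17]])

```text
time: 11.02
tool_pos: [684.6, 186.1, 162.8]
orientation: [1.85, 2.539, 0.004]
contact_force: [-0.4, -0.6, 0.4]
grip_width: 75.3
finger_force: 0.0
```

Run:
```python
from h import *
d=snap("wrist","w4");print(blobs(d,(100,80,50),(125,255,255),14,amin=300))
d=snap("top","t4");print(blobs(d,(20,120,120),(35,255,255),28,(300,185,380,247)),blobs(d,(45,80,40),(80,255,255),28,(300,185,380,247)))
go(684.8,180,6,5.5)
```

```text
[{'px': array([320., 194.]), 'xy': (685.2, 175.9), 'size': array([57.4, 89.9]), 'long_deg': 95.5, 'z': array([12. , 13.7, 14.9])}]
[{'px': array([319., 205.]), 'xy': (579.1, -83.5), 'size': array([14.4, 54. ]), 'long_deg': 174.0, 'z': array([22.8, 28. , 33.1])}] [{'px': array([334., 207.]), 'xy': (573.9, -127.4), 'size': array([15.6, 50. ]), 'long_deg': 179.0, 'z': array([22.4, 27.7, 32.4])}]
turn [ 0.    -0.    -0.138] shift [ 0.003 -0.002 -0.209] at [682.3 181.8 162.6]
```

View pics/w4.png

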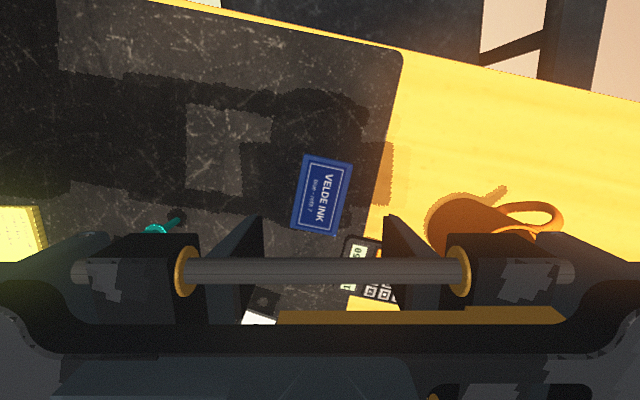

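The pad is at (320,194) between the fingers, and the calculator corner at (345,240) is clear of the left finger. The mug at (470,225) may be close to the gripper body, so I'll check that.

Run:
```python
from h import *
P=cloud(load("top0.npz"))[85:140,200:250].reshape(-1,3)
for lo,hi in((30,60),(60,80),(80,120)):
    q=P[(P[:,2]>lo)&(P[:,2]<hi)];print(lo,len(q),q.min(0),q.max(0)) if len(q) else print(lo,0)
P=cloud(load("w1.npz"))[130:230,440:580].reshape(-1,3)
q=P[(P[:,2]>50)&(P[:,2]<120)];print(len(q),q.min(0),q.max(0))
Q=cloud(load("w1.npz"))[195:250,405:490].reshape(-1,3);q=Q[(Q[:,2]>9)&(Q[:,2]<20)];print("calc",q.min(0),q[q[:,1].argmax()],q[q[:,0].argmin()])
```

```text
30 163 [822.32834546 147.3652965   30.05770377] [900.77000109 250.94793302  59.96365241]
60 115 [822.71680633 147.80527686  60.04110437] [900.84327399 250.71812472  79.9280911 ]
80 236 [822.29385131 146.93906642  80.15119473] [902.51738162 246.14140236 108.19697084]
3588 [820.6448449  145.06922413  50.00463324] [901.24472778 249.17284801 102.69794554]
calc [733.48142244  64.45177031   9.00037659] [835.78131723 155.95303583  14.74244198] [733.48142244 130.31336702  11.34477867]
```

apply_moves(rows=[[0,0,-0.138,0.003,-0.002,0,0.17],[0,0,-0.138,0.003,-0.002,-0.03,0.17],[0,0,-0.138,0.003,-0.002,-0.08,0.17],[0,0,-0.138,0.003,-0.002,-0.13,0.17],[0,0,-0.138,0.003,-0.002,-0.17,0.17],[0,0,-0.138,0.003,-0.002,-0.2,0.17],[0,0,-0.138,0.003,-0.002,-0.209,0.17],[0,0,-0.138,0.003,-0.002,-0.209,0.3],[0,0,-0.138,0.003,-0.002,-0.209,1],[0,0,-0.138,0.003,-0.002,-0.209,1]])

```text
time: 11.95
tool_pos: [685.7, 179.0, 8.6]
orientation: [2.108, 2.327, 0.003]
contact_force: [-0.1, -0.5, -0.3]
grip_width: 58.6
finger_force: 0.0
```

apply_moves(rows=[[0,0,0,0,0,0,1],[0,0,0,0,0,0,1],[0,0,0,0,0,0,1],[0,0,0,0,0,0.05,1],[0,0,0,0,0,0.1,1],[0,0,0,0,0,0.15,1],[0,0,0,0,0,0.2,1],[0,0,0,0,0,0.2,1]])

```text
time: 12.62
tool_pos: [688.4, 179.9, 166.1]
orientation: [2.105, 2.322, 0.016]
contact_force: [1.3, -0.7, 0.0]
grip_width: 57.8
finger_force: 20.0
```

```bash
python3 -c "
from h import *
go(536,-207,156,85.7)"
```

```text
turn [-0.007  0.006  0.89 ] shift [-0.203 -0.516 -0.013] at [688.4 179.9 166.1]
```

apply_moves(rows=[[0,0,0.89,-0.2,-0.25,0,1],[0,0,0.89,-0.2,-0.25,0,1],[0,0,0.89,-0.2,-0.25,0,1],[0,0,0.89,-0.2,-0.25,0,1],[0,0,0.89,-0.2,-0.25,0,1],[0,0,0.89,-0.2,-0.516,0,1],[0,0,0.89,-0.2,-0.516,0,1],[0,0,0.89,-0.2,-0.516,0,1],[0,0,0.89,-0.2,-0.516,0,1],[0,0,0.89,-0.2,-0.516,0,1]])

```text
time: 13.45
tool_pos: [539.0, -165.9, 157.5]
orientation: [0.47, 3.104, -0.001]
contact_force: [1.0, 0.5, -1.5]
grip_width: 58.1
finger_force: 20.0
```

```bash
python3 -c "
from h import *
go(539.4,-207,24,85.7)"
```

```text
turn [0.    0.001 0.144] shift [ 0.001 -0.055 -0.178] at [ 539.  -165.9  157.5]
```

apply_moves(rows=[[0,0,0.144,0.001,-0.055,0,1],[0,0,0.144,0.001,-0.055,0,1],[0,0,0.144,0.001,-0.055,0,1],[0,0,0.144,0.001,-0.055,-0.05,1],[0,0,0.144,0.001,-0.055,-0.1,1],[0,0,0.144,0.001,-0.055,-0.13,1],[0,0,0.144,0.001,-0.055,-0.13,1]])

```text
time: 14.03
tool_pos: [537.6, -203.0, 55.5]
orientation: [-0.13, -3.133, -0.004]
contact_force: [-1.2, -0.1, -1.9]
grip_width: 57.8
finger_force: 20.0
```

```bash
python3 -c "
from h import *
snap('wrist','w5');go(539.4,-207,22,85.7)"
```

```text
turn [-0.001 -0.002  0.005] shift [ 0.001 -0.004 -0.048] at [ 538.8 -203.7   57.9]
```

View pics/w5.png

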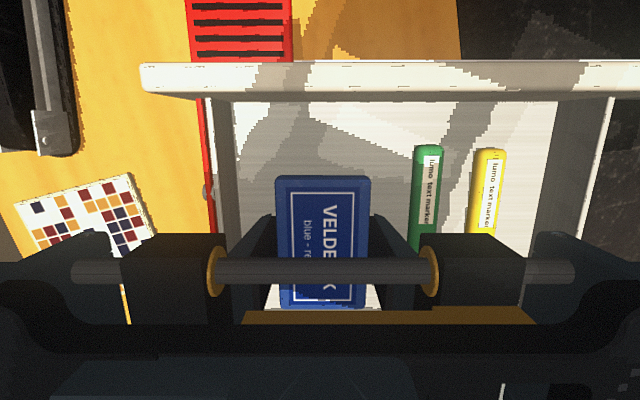

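Both markers at (427,195) and (488,190) lie in the tray, and the pad at (320,240) hangs clear of the right wall. Now to lower and release.

apply_moves(rows=[[0,0,0.005,0.001,-0.001,-0.02,1],[0,0,0.005,0.001,-0.001,-0.04,1],[0,0,0.005,0.001,-0.001,-0.046,1],[0,0,0.005,0.001,-0.001,-0.046,1],[0,0,0.005,0.001,-0.001,-0.046,0.28],[0,0,0.005,0.001,-0.001,-0.046,0.28],[0,0,0.005,0.001,-0.001,-0.02,0.28],[0,0,0.005,0.001,-0.001,0.05,0.28],[0,0,0.005,0.001,-0.001,0.12,0.28],[0,0,0.005,0.001,-0.001,0.12,1]])

```text
time: 14.92
tool_pos: [542.1, -206.7, 154.4]
orientation: [0.114, 3.135, -0.004]
contact_force: [1.8, -0.7, 0.8]
grip_width: 61.8
finger_force: 0.0
```

```bash
python3 -c "
from h import *
go(402,-236,150,-4.3);go(402,-236,150,85.7)"
```

```text
turn [-0.001  0.004  0.999] shift [-0.187 -0.039 -0.006] at [ 542.1 -206.7  154.4]
turn [ 0.002  0.003 -0.001] shift [-0.187 -0.039 -0.006] at [ 542.1 -206.7  154.4]
```

apply_moves(rows=[[0,0,0,-0.05,-0.01,0,1],[0,0,0,-0.1,-0.04,0,1],[0,0,0,-0.172,-0.04,0,1],[0,0,0,-0.172,-0.04,0,1],[0,0,0,-0.172,-0.04,0,1],[0,0,0,-0.172,-0.04,0,1]])

```text
time: 15.42
tool_pos: [411.6, -236.5, 150.1]
orientation: [0.116, 3.138, -0.002]
contact_force: [0.8, -0.3, 0.1]
grip_width: 22.0
finger_force: 0.0
```

Run:
```python
from h import *
go(413,-237,55,85.7);go(413,-237,35,85.7)
d=snap("top","t5")
print(blobs(d,(100,80,50),(125,255,255),28,(300,185,385,247)),blobs(d,(20,120,120),(35,255,255),28,(300,185,380,247)),blobs(d,(45,80,40),(80,255,255),28,(300,185,380,247)))
w=snap("wrist","w6");print(blobs(w,(0,120,80),(8,255,255),45,amin=200))
```

```text
turn [ 0.001  0.001 -0.001] shift [ 0.002 -0.001 -0.127] at [ 411.6 -236.5  150.1]
turn [ 0.001  0.001 -0.001] shift [ 0.002 -0.001 -0.154] at [ 411.6 -236.5  150.1]
[{'px': array([358., 215.]), 'xy': (546.7, -203.8), 'size': array([53.3, 84.3]), 'long_deg': 175.7, 'z': array([23.1, 27.6, 32.3])}] [{'px': array([319., 205.]), 'xy': (579.1, -83.5), 'size': array([14.4, 54. ]), 'long_deg': 174.0, 'z': array([22.7, 27.8, 32.6])}] [{'px': array([334., 207.]), 'xy': (573.9, -127.4), 'size': array([15.6, 50. ]), 'long_deg': 179.0, 'z': array([23.2, 27.9, 31.8])}]
[{'px': array([319., 195.]), 'xy': (410.5, -240.4), 'size': array([59.8, 40. ]), 'long_deg': 85.8, 'z': array([43.3, 44.8, 46.2])}]
```

View pics/w6.png

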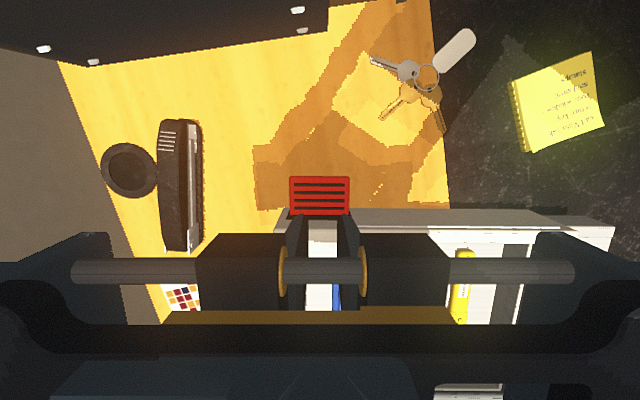

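The red paddle at (319,195) shows its full 60 x 40 mm at z 45, centre (410.5,-240). Lower onto it.

apply_moves(rows=[[0,0,0,-0.001,-0.005,-0.04,1],[0,0,0,-0.001,-0.005,-0.08,1],[0,0,0,-0.001,-0.005,-0.11,1],[0,0,0,-0.001,-0.005,-0.127,1],[0,0,0,-0.001,-0.005,-0.137,1],[0,0,0,-0.001,-0.005,-0.145,1],[0,0,0,-0.001,-0.005,-0.151,1],[0,0,0,-0.001,-0.005,-0.151,1]])

```text
time: 16.18
tool_pos: [411.6, -239.8, 36.1]
orientation: [0.113, 3.139, -0.0]
contact_force: [-3.2, 5.9, 20.9]
grip_width: 0.6
finger_force: 10.3
```

apply_moves(rows=[[0,0,0,0.005,-0.0004,0,1],[0,0,0,0.01,-0.0008,0,1],[0,0,0,0.016,-0.0012,0,1],[0,0,0,0.022,-0.0017,0,1],[0,0,0,0.03,-0.0023,0,1],[0,0,0,0.04,-0.003,0,1],[0,0,0,0.05,-0.0038,0,1],[0,0,0,0.06,-0.0045,0,1],[0,0,0,0.07,-0.0053,0,1],[0,0,0,0.08,-0.006,0,1]])

```text
time: 17.02
tool_pos: [471.8, -244.4, 36.8]
orientation: [0.113, 3.139, -0.001]
contact_force: [-5.2, 0.8, 9.4]
grip_width: 0.7
finger_force: 4.9
```

apply_moves(rows=[[0,0,0,0.01,-0.0008,0,1],[0,0,0,0.025,-0.0019,0,1],[0,0,0,0.045,-0.0034,0,1],[0,0,0,0.065,-0.005,0,1],[0,0,0,0.085,-0.0064,0,1],[0,0,0,0.105,-0.008,0,1],[0,0,0,0.12,-0.009,0,1],[0,0,0,0.13,-0.01,0,1],[0,0,0,0.137,-0.0103,0,1],[0,0,0,0.137,-0.0103,0,1]])

```text
time: 17.85
tool_pos: [576.1, -252.7, 37.1]
orientation: [0.113, 3.136, -0.003]
contact_force: [2.1, 0.0, 5.9]
grip_width: 0.4
finger_force: 2.5
```

apply_moves(rows=[[0,0,0,0.003,-0.0002,0,1],[0,0,0,0.006,-0.0005,0,1],[0,0,0,0.009,-0.0007,0,1],[0,0,0,0.012,-0.0009,0,1],[0,0,0,0.014,-0.001,0,1]])

```text
time: 18.27
tool_pos: [584.3, -252.9, 36.9]
orientation: [0.113, 3.14, -0.001]
contact_force: [-7.8, 0.2, 11.3]
grip_width: 0.2
finger_force: 5.7
```

apply_moves(rows=[[0,0,0,0.003,-0.0002,0,1],[0,0,0,0.006,-0.0004,0,1],[0,0,0,0.006,-0.0004,0,1]])

```text
time: 18.52
tool_pos: [584.7, -252.9, 36.9]
orientation: [-0.113, -3.132, -0.001]
contact_force: [-36.8, -3.5, 32.4]
grip_width: 0.4
finger_force: 23.1
```

Run:
```python
from h import *
d=snap("top","t6");go(590,-253,37,85.7)
cv2.imwrite("pics/t6c.png",cv2.resize(d["image"][150:250,260:400],None,fx=4,fy=4,interpolation=2))
```

```text
turn [-0.    -0.005 -0.002] shift [ 0.007 -0.     0.   ] at [ 584.7 -252.9   37. ]
```

View pics/t6c.png

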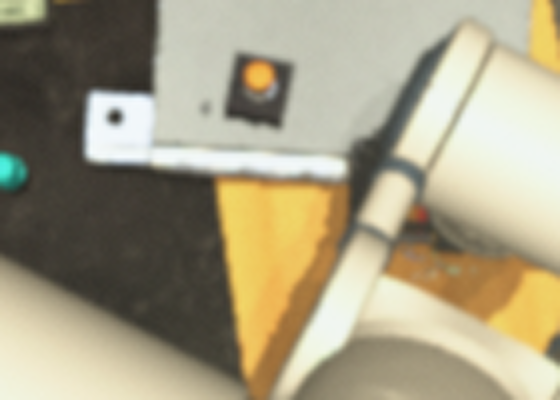

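The drawer is home: the panel sits flush against the cabinet, and the hasp plate with its hole at (115,117) lies over the flange. I'll relax the push and lift straight off.

apply_moves(rows=[[0,0,0,-0.005,0,0,1],[0,0,0,-0.005,0,0.01,1],[0,0,0,-0.005,0,0.03,1],[0,0,0,-0.005,0,0.08,1],[0,0,0,-0.005,0,0.13,1],[0,0,0,-0.005,0,0.18,1],[0,0,0,-0.005,0,0.23,1],[0,0,0,-0.005,0,0.27,0.6],[0,0,0,-0.005,0,0.27,0.6]])

```text
time: 19.32
tool_pos: [587.9, -254.3, 246.1]
orientation: [0.113, 3.129, -0.008]
contact_force: [0.4, -1.4, 1.0]
grip_width: 10.8
finger_force: 0.0
```

Run:
```python
from h import *
go(640,-100,270,85.7)
```

```text
turn [ 0.003  0.006 -0.002] shift [0.069 0.206 0.032] at [ 587.9 -254.3  246.1]
```

apply_moves(rows=[[0,0,0,0.04,0.1,0.07,0.3],[0,0,0,0.11,0.205,0.07,0.3],[0,0,0,0.11,0.205,0.07,0.3],[0,0,0,0.11,0.205,0.07,0.3],[0,0,0,0.11,0.205,0.07,0.3],[0,0,0,0.11,0.205,0.07,0.3],[0,0,0,0.11,0.205,0.07,0.3],[0,0,0,0.11,0.205,0.07,0.3]])

```text
time: 19.98
tool_pos: [667.3, -99.6, 290.8]
orientation: [0.114, 3.139, -0.001]
contact_force: [-0.6, -1.0, -0.4]
grip_width: 62.7
finger_force: 0.0
```

Run:
```python
from h import *
w=snap("wrist","w7");print(blobs(w,(5,120,100),(20,255,255),176,(200,60,440,300),amin=60))
t=snap("top","t7");P=cloud(w)
m=cv2.inRange(cv2.cvtColor(w["image"],cv2.COLOR_BGR2HSV),(5,120,100),(20,255,255))
k=(m>0)&(P[...,2]>170)&(P[...,2]<182);k[:, :200]=0;k[:,440:]=0
q=P[k];print("top face",len(q),q.mean(0),q.min(0),q.max(0))
go(671.5,-100.5,150,85.7)
```

```text
[{'px': array([204., 269.]), 'xy': (744.7, -235.0), 'size': array([14.3, 63.3]), 'long_deg': 165.3, 'z': array([380.2, 387.5, 390.3])}, {'px': array([320., 198.]), 'xy': (670.2, -102.4), 'size': array([18.6, 19.2]), 'long_deg': 175.8, 'z': array([169.5, 175.2, 176.6])}, {'px': array([213., 116.]), 'xy': (582.3, -197.9), 'size': array([28.1, 19.3]), 'long_deg': 85.8, 'z': array([43.3, 44.8, 46.2])}, {'px': array([287., 114.]), 'xy': (571.1, -128.5), 'size': array([107.5,  66.8]), 'long_deg': 85.8, 'z': array([-4.2, -2.8, -1.3])}]
top face 276 [ 670.55912662 -101.85347585  175.11740753] [ 661.737212   -111.0787637   170.22064543] [680.46455169 -92.84257188 176.93894065]
turn [ 0.    -0.    -0.001] shift [ 0.006 -0.    -0.188] at [ 667.  -100.3  290.7]
```

View pics/w7.png

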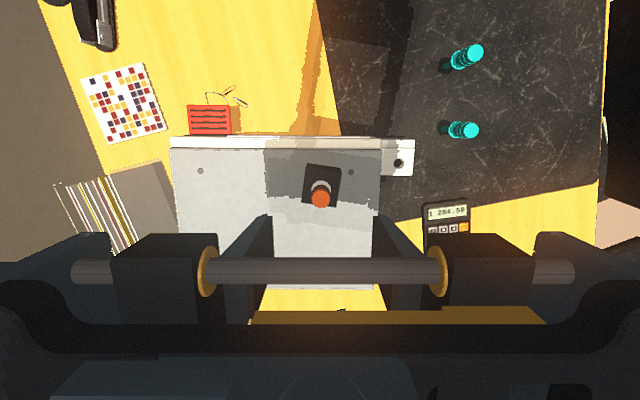

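The wrist view shows the pin head at (320,194), and the hasp plate at (398,163) with its hole lined up. I'll measure the hole and work out the descent.

Run:
```python
from h import *
w=load("w7.npz");t=load("t7.npz")
def hole(d,roi,thr):
    g=cv2.cvtColor(d["image"],6)[roi[1]:roi[3],roi[0]:roi[2]];m=(g<thr).astype(np.uint8)
    n,l,s,c=cv2.connectedComponentsWithStats(m)
    for i in range(1,n):
        x,y,ww,hh,a=s[i]
        if x>0 and y>0 and x+ww<g.shape[1] and y+hh<g.shape[0]: print(a,c[i]+roi[:2],ray(d,c[i]+roi[:2],58)[0].round(1))
hole(w,(386,148,412,173),120);hole(t,(282,174,297,190),130)
go(670.5,-102,142,85.7)
```

```text
59 [397.40677966 162.76271186] [658.3   7.   58. ]
14 [289.35714286 179.14285714] [659.5   7.2  58. ]
turn [ 0.    -0.    -0.001] shift [ 0.005 -0.002 -0.198] at [ 667.  -100.3  290.7]
```

apply_moves(rows=[[0,0,0,0.005,-0.002,-0.05,0.4],[0,0,0,0.005,-0.002,-0.1,0.4],[0,0,0,0.005,-0.002,-0.14,0.4],[0,0,0,0.005,-0.002,-0.17,0.4],[0,0,0,0.005,-0.002,-0.19,0.4],[0,0,0,0.005,-0.002,-0.198,0.4],[0,0,0,0.005,-0.002,-0.198,0.4]], newtons=30)

```text
time: 20.67
tool_pos: [670.2, -101.5, 141.0]
orientation: [-0.116, -3.137, -0.001]
contact_force: [0.4, -0.5, 0.4]
grip_width: 54.9
finger_force: 0.0
```

apply_moves(rows=[[0,0,0,0,0,0,0.6],[0,0,0,0,0,0,0.8],[0,0,0,0,0,0,1],[0,0,0,0,0,0,1],[0,0,0,0,0,0,1],[0,0,0,0,0,0,1],[0,0,0,0,0,0,1],[0,0,0,0,0,0,1]])

```text
time: 21.33
tool_pos: [671.4, -100.8, 142.5]
orientation: [0.114, 3.139, -0.0]
contact_force: [1.2, 0.7, 3.5]
grip_width: 19.8
finger_force: 30.0
```

apply_moves(rows=[[0,0,0,0,0,0.015,1],[0,0,0,0,0,0.03,1],[0,0,0,0,0,0.05,1],[0,0,0,0,0,0.07,1],[0,0,0,0,0,0.09,1],[0,0,0,0,0,0.09,1],[0,0,0,-0.006,0.07,0.09,1],[0,0,0,-0.012,0.11,0.09,1],[0,0,0,-0.016,0.148,0.08,1],[0,0,0,-0.016,0.148,0.05,1]])

```text
time: 22.17
tool_pos: [660.0, 15.3, 182.7]
orientation: [0.108, 3.135, 0.002]
contact_force: [0.8, -0.0, -0.0]
grip_width: 19.3
finger_force: 30.0
```

apply_moves(rows=[[0,0,0,0,0,-0.01,1],[0,0,0,0,0,-0.03,1],[0,0,0,0,0,-0.04,1],[0,0,0,0,0,-0.04,1]])

```text
time: 22.5
tool_pos: [658.3, 9.4, 148.1]
orientation: [-0.115, -3.136, 0.0]
contact_force: [0.2, -0.1, -1.3]
grip_width: 19.1
finger_force: 30.0
```

Run:
```python
from h import *
go(659.5,9,130,85.7);w=snap("wrist","w8");s=snap("scene","s8");t=snap("top","t8")
P=cloud(w);print(P[180:300:8,316,:].round(0).tolist())
a=cv2.resize(w["image"][130:310,240:420],(600,600),interpolation=2)
b=cv2.resize(s["image"][140:240,240:340],(600,600),interpolation=2)
cv2.imwrite("pics/w8c.png",a);cv2.imwrite("pics/s8c.png",b)
```

```text
turn [-0.    -0.002 -0.001] shift [ 0.002 -0.001 -0.024] at [658.3   9.4 148.1]
[[637.0, 5.0, 59.0], [645.0, 4.0, 56.0], [652.0, 4.0, 59.0], [663.0, 3.0, 47.0], [668.0, 3.0, 58.0], [647.0, 6.0, 141.0], [653.0, 5.0, 141.0], [649.0, 6.0, 164.0], [649.0, 6.0, 175.0], [651.0, 6.0, 181.0], [625.0, 10.0, 241.0], [626.0, 10.0, 243.0], [628.0, 10.0, 244.0], [632.0, 9.0, 242.0], [793.0, -9.0, -2.0]]
```

View pics/w8c.png

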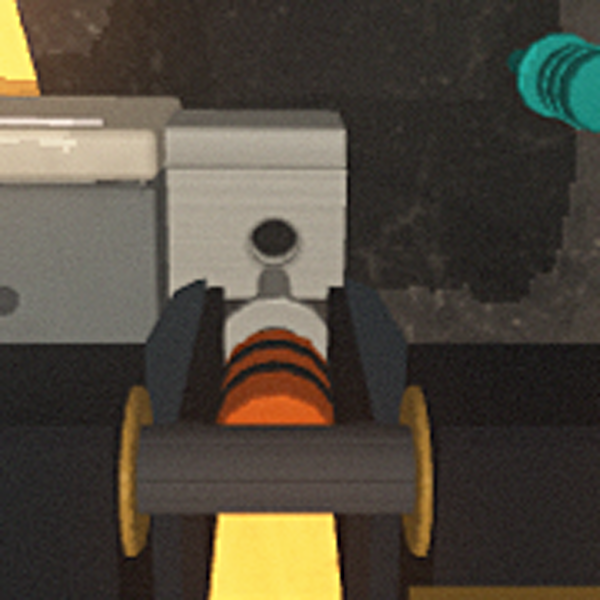

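View pics/s8c.png

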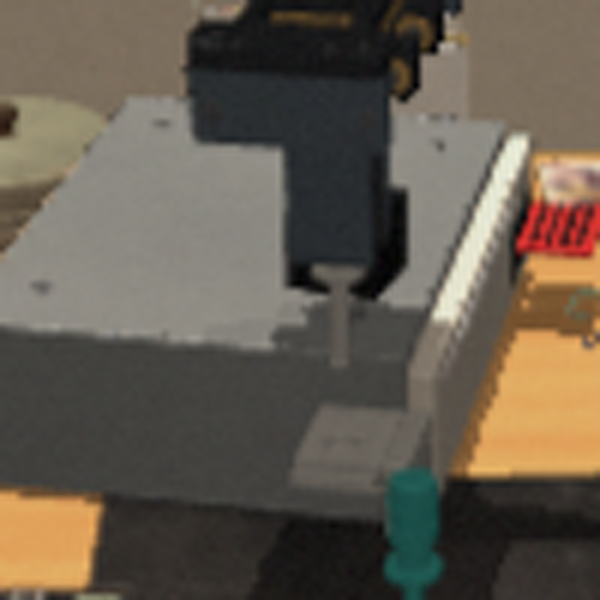

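Wrist: hole at crop (274,240), with the pin tip at about (273,266) right behind it. Scene: pin tip at crop (340,366) and hole at (343,440). I'll turn these into positions.

Run:
```python
from h import *
w=load("w8.npz");s=load("s8.npz")
W=lambda u,v:(240+u*.3-.35,130+v*.3-.35); S=lambda u,v:(240+u/6-.4,140+v/6-.4)
print("tip  wrist",ray(w,W(273,265),91.6),"scene",ray(s,S(340,366),91.6))
print("hole wrist",ray(w,W(274,241),58),"scene",ray(s,S(343,441),58))
```

```text
tip  wrist [[654.92932677   8.8531074   91.6       ]] scene [[661.54916759   3.15575338  91.6       ]]
hole wrist [[658.16252335   8.82540244  58.        ]] scene [[660.02869873   8.67684455  58.        ]]
```

apply_moves(rows=[[0,0,0,0,-0.001,-0.015,1],[0,0,0,0,-0.001,-0.03,1],[0,0,0,0,-0.001,-0.04,1],[0,0,0,0,-0.001,-0.048,1],[0,0,0,0,-0.001,-0.054,1],[0,0,0,0,-0.001,-0.06,1],[0,0,0,0,-0.001,-0.066,1],[0,0,0,0,-0.001,-0.066,1]])

```text
time: 23.32
tool_pos: [658.8, 9.4, 99.3]
orientation: [-0.114, -3.138, -0.0]
contact_force: [-0.4, 0.4, 0.1]
grip_width: 19.5
finger_force: 30.0
```

apply_moves(rows=[[0,0,0,0,0,-0.01,1],[0,0,0,0,0,-0.02,1],[0,0,0,0,0,-0.028,1],[0,0,0,0,0,-0.034,1],[0,0,0,0,0,-0.038,1],[0,0,0,0,0,-0.038,1]])

```text
time: 23.82
tool_pos: [658.8, 9.4, 70.9]
orientation: [-0.114, -3.138, -0.0]
contact_force: [-1.3, 0.7, -1.1]
grip_width: 19.0
finger_force: 30.0
```

apply_moves(rows=[[0,0,0,0,0,-0.002,1],[0,0,0,0,0,-0.003,1],[0,0,0,0,0,-0.003,1]])

```text
time: 24.07
tool_pos: [659.3, 9.4, 69.6]
orientation: [0.114, 3.139, -0.0]
contact_force: [-0.5, 0.1, -0.7]
grip_width: 19.5
finger_force: 30.0
```

apply_moves(rows=[[0,0,0,0,0,0,0.76],[0,0,0,0,0,0,0.73],[0,0,0,0,0,0,0.73],[0,0,0,0,0,0,0.73],[0,0,0,0,0,0.02,0.73],[0,0,0,0,0,0.05,0.73],[0,0,0,0,0,0.1,0.5],[0,0,0,0,0,0.16,0.5],[0,0,0,-0.05,0,0.22,0.5],[0,0,0,-0.15,0,0.25,0.5]])

```text
time: 24.9
tool_pos: [598.3, 9.2, 239.7]
orientation: [0.114, 3.132, -0.0]
contact_force: [0.2, -0.7, -1.0]
grip_width: 44.8
finger_force: 0.0
```

apply_moves(rows=[[0,0,0,-0.05,0.1,0.05,0.5],[0,0,0,-0.1,0.2,0.05,0.5],[0,0,0,-0.1,0.2,0.05,0.5],[0,0,0,-0.1,0.2,0.05,0.5],[0,0,0,-0.1,0.2,0.05,0.5],[0,0,0,-0.1,0.2,0.05,0.5],[0,0,0,-0.1,0.2,0.05,0.5]])

```text
time: 25.48
tool_pos: [520.5, 159.5, 273.4]
orientation: [0.112, 3.139, -0.0]
contact_force: [-1.0, 0.0, -0.3]
grip_width: 45.6
finger_force: 0.0
```

Run:
```python
from h import *
t=snap("top","t9");s=snap("scene","s9");w=snap("wrist","w9")
print(blobs(t,(5,120,100),(20,255,255),102,(275,165,310,195)))
P=cloud(s);print(get_state()["tool_pos"],get_state()["contact_force"])
# paddle height & panel face, drawer home check
print(blobs(t,(0,120,80),(8,255,255),45,(345,190,395,245)))
a=cv2.resize(t["image"][150:230,260:400],None,fx=4,fy=4,interpolation=2)
b=cv2.resize(s["image"][145:245,230:370],None,fx=4,fy=4,interpolation=2)
cv2.imwrite("pics/end.png",np.vstack([a,b])[:600])
```

```text
[{'px': array([287., 177.]), 'xy': (660.2, 10.6), 'size': array([11.9, 18. ]), 'long_deg': 179.5, 'z': array([ 96. , 100.8, 104.5])}]
[520.93257615 158.3698551  272.90166689] [ 0.94029302 -0.81686435 -0.28769996]
[{'px': array([374., 203.]), 'xy': (582.4, -251.5), 'size': array([58.2, 39.9]), 'long_deg': 84.0, 'z': array([39.4, 44.5, 48.8])}]
```

View pics/end.png

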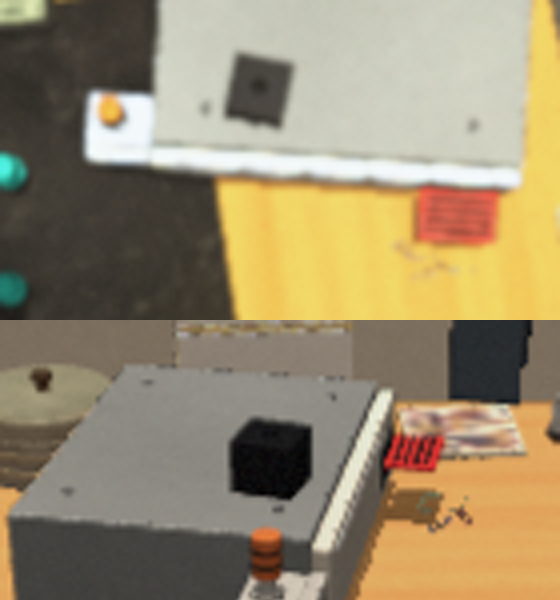

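The pin stands upright in the hasp with its head top at z ≈ 102, so the collar is seated. The panel is flush and the paddle is up, with its top at z ≈ 44.5.

```bash
python3 -c "
from cell import hand_in
print(hand_in())"
```

```text
the job is handed in; nothing more can be done
None
```

I put both markers and the ink pad in the drawer (there was no correction roller on the desk), pushed the drawer home, seated the locking pin to its collar in the hasp, and handed the job in at about 26 s of the 192 s allowed; the hand-in call returned no verdict.

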